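Throw the splitter's feed lever into the green notch

ROBOT

A 6-joint arm with a two-finger parallel gripper is mounted at the origin on the work surface. World frame = base frame: x ahead of the robot, y to its left, z up, the work surface at z = 0. Lengths are in m, angles in rad, forces in N, time in s.
With the tool pointing down it reaches from about 0.325 to 1 m from the base axis. Payload 5.1 kg.
Tool frame: the origin (TCP) lies at the very end of the fingers, on their centre line; the grasp point (between the pads) lies 19 mm behind it (r.grip_depth is the distance from the TCP to the grasp point, in m); z points along the fingers, x is the direction in which the jaws open and shut, and the axes are right-handed (so a half turn about z gives the same grasp; the last joint's range is limited). The gripper opens to 85 mm and grips with 20 to 120 N. Pads are 22 mm wide; open, the fingers measure 114 mm over their backs; the gripper's body (76 mm by 85 mm) begins 54 mm behind the grasp point. The pads swing forward as they close: fully open they stand 13 mm farther back than shut.
Start: joints at [1.244, 0.124, 1.65, -0, 1.367, -0.083], TCP at [0.157, 0.631, 0.198] pointing down, gripper open.
Joint ranges: [-2.61, 2.61], [-1.02, 2.33], [0.03, 2.71], [-1.35, 4.49], [0.32, 2.68], [-2.91, 2.91]. Speed limits (rad/s): [2.57, 2.57, 3.14, 3.14, 3.14, 3.14].

INTERFACE

Orientations are given as a rotation vector (axis times angle).
In Python, from plant import r, hand, optics, sign_off gives the robot as it stands. Calls block until the motion is done:
- r.move_to(position, orientation): joint-space move of the TCP to a pose.
- r.movel(position, ori=None, vel=0.15, contact_N=None): straight line of the TCP; ori=None keeps the orientation; vel is the mean speed in m/s. With contact_N (N) it stops when the force on the tool has changed by that much, and returns True; else False.
- r.set_joints(angles): joint-space move.
- hand.command_gripper(opening, squeeze=None): finger opening in m; squeeze is the grip in N (None keeps the last); returns when the fingers have stopped.
- r.wait(seconds).
- r.solve_ik(position, orientation): joint angles nearest the present ones, or None.
- r.observe(): the state.
- optics.grab_frame(name): name is "scene" or "top" or "wrist"; returns a dict with "img" (480x640x3 uint8, blue, green, red), "range_z" (480x640 float32, m along the optical axis (not along the pixel's ray), 0 where there is no reading), "mtx" (3x3 intrinsics, pixels), "rvec" (rotation vector, rad) and "tvec" (3), from world to camera coordinates, as OpenCV has them. Camera axes: x right, y down, z forward; pixel columns grow to the right and rows downward; lengths in m; the calibration is good to about 2 mm. A picture is of the moment at which its call begins.
A pose or a line that the arm cannot do raises r.MotionError and nothing moves.
- sign_off(): hands the job in, once; it reports no verdict.
The state is a dict: "time_s": time; "qpos": joint angles; "joint_velocities": joint speeds; "joint_torque": joint torques, N m; "tcp_pos": TCP position; "tool_rot": TCP orientation; "contact_force": force on the tool from outside, world axes, zero at the start; "moment": the same for the moment, N m; "opening": finger opening in m.
Only numpy, scipy, OpenCV 4.12 (cv2) and the standard library are available. Lean on these libraries where they do the work, as an engineer would, in place of code of your own. Each camera call takes 0.05 s, during which the arm holds its last target. There are 200 camera calls.

TASK

The blue leather splitter on the bench has to run at the feed marked green. Lift its black-gripped lever out of its notch, swing it round to the green disc and let it drop fully into the notch there, then let go; leave the red-gripped lever of the grey clamp stand alone.

Things in the scene. Friction and masses are not known exactly. Their poses are not given: they have to be found in the camera images.
- feed_lever: Steel lever (arm 12 mm wide, 10 mm thick) on the blue splitter, level, on an upright pin: it lifts straight up 35 mm at most and turns about the pin; 3.5 N of weight drops it. Origin on the pin axis, mid-arm, 111 mm above the bench when down; x runs to the pointer, z up. At x = 105 mm stands the black grip: round post 26 mm across, 5 to 61 mm above the origin; pinch it from above.
- feed_pointer (a point): Tip of the lever's thin steel pointer, 150 mm from the pin axis, mid-arm height. Four notches 0.45 rad apart between radial steel teeth (75 to 90 mm from the pin, tops 117 mm above the bench). The arm must rise 12 mm to clear them; 20 mm is good. Down in a notch it has about 9 mm of play each way at the grip. It starts down in the white notch, the clockwise end.
- green_disc: Flat green disc, 26 mm across, on the blue gearbox's flat top (94 mm above the bench), marking the wanted notch. Origin at its centre, 150 mm from the pin: the pointer lies over it when the lever is mid-notch. It is any of the three notches anticlockwise (from above) of the white one; the others are yellow and red. Nothing near the grip is taller than the teeth; rolls behind the pin reach 115 mm.
- clamp_grip (a point): Centre of the top of the red grip (26 mm across, top 172 mm above the bench) of the similar lever on the grey clamp stand, which must be left as it is. That stand is beside the splitter, to its left or right.

How it is judged:
At the end, for the whole second after the job is handed in: The feed lever is down in the green notch: pointer tip within 20 mm, seen from above, of the green disc's centre and less than 116 mm above the bench, and the lever still (horizontal distance between feed_pointer and green_disc below 0.02 m and height (world z) of feed_pointer below 0.116 m and angular speed of feed_lever below 0.05 rad/s and linear speed of feed_lever below 0.02 m/s); the robot touches nothing.
It fails at once if the clamp stand's red-gripped lever is moved (its grip by more than 12 mm) (distance of clamp_grip from where it was at the start of the episode above 0.012 m).
It also fails if it takes over 34 s, if anything falls off the work surface, if the arm or the gripper's body presses on something with over 40 N, if the wrist force passes 120 N, or if a joint passes its speed limit or range.

## Working session

There is one attempt and no reset: what is moved stays moved. The work goes in short steps, each a Python script; the robot and the scene stay as the last script left them, time stands still between calls to the robot, and variables do not carry over. Pictures are saved under pics/ and viewed, about 8 in all and at most 12, crops included, and the job is handed in when it is done.

```bash
ls; mkdir -p pics
python3 - <<'E'
from plant import r,hand,optics
import cv2,numpy as np
for n in("scene","top"):
    f=optics.grab_frame(n); cv2.imwrite(f"pics/{n}0.png",f["img"]); np.savez(f"{n}0.npz",**f)
    R=cv2.Rodrigues(f["rvec"])[0]; print(n,-R.T@np.array(f["tvec"]).ravel(), R[2])
print(r.observe()["time_s"],r.grip_depth,r.observe()["tool_rot"])
E
```

```text
pics
scene [1.24936422 0.43911742 1.00234182] [-0.59839665 -0.41143577 -0.68748968]
top [ 0.33769162 -0.02854203  1.13017955] [ 0.2253325  -0.01994534 -0.97407774]
0.1 0.0187 [ 2.47429615  1.93411595 -0.00250552]
```

View pics/top0.png

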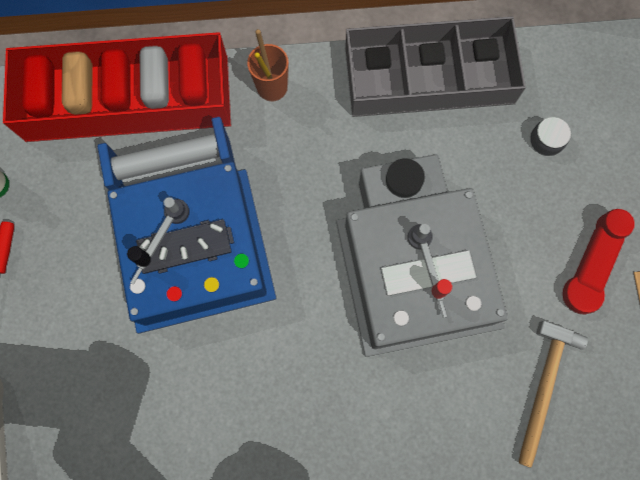

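View pics/scene0.png

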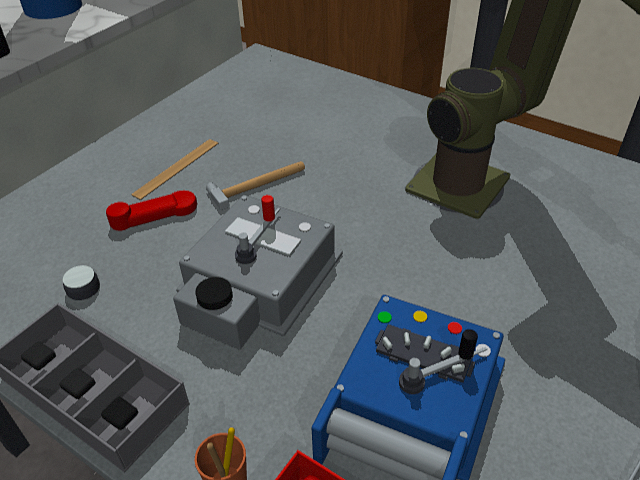

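The top view shows the blue splitter on the left, with its pin near px (175,208) and black grip near (139,256). The discs are white (137,286), red (174,294), yellow (211,285) and green (241,261), so green is the third notch anticlockwise. The scene view agrees, with green at (384,317). The clamp's red grip is at (444,288), to the right of the splitter.

```bash
cat > h.py <<'E'
import cv2,numpy as np
from scipy.optimize import least_squares
def ray(f,u,v,z):
    R=cv2.Rodrigues(f["rvec"])[0]; c=-R.T@np.ravel(f["tvec"])
    d=R.T@np.linalg.inv(f["mtx"])@[u,v,1.]
    return c+d*(z-c[2])/d[2]
def blob(f,m,u,v,rad):
    """centroid, area of the mask component nearest (u,v)"""
    w=np.zeros(m.shape,np.uint8); cv2.circle(w,(u,v),rad,255,-1)
    n,_,s,c=cv2.connectedComponentsWithStats(cv2.bitwise_and(m,w))
    i=1+np.argmax(s[1:,4]); return c[i],s[i,4]
def masks(f):
    h=cv2.cvtColor(f["img"],cv2.COLOR_BGR2HSV)
    I=cv2.inRange
    return dict(green=I(h,(45,120,60),(80,255,255)),yellow=I(h,(18,120,90),(35,255,255)),
      red=I(h,(0,150,80),(8,255,255))|I(h,(172,150,80),(180,255,255)),
      white=I(h,(0,0,190),(180,50,255)),black=I(h,(0,0,0),(180,255,45)))
E
python3 - <<'E'
from h import *
px={"top":dict(white=(137,286),red=(174,294),yellow=(211,285),green=(241,261),black=(139,256)),
"scene":dict(white=(484,351),red=(455,328),yellow=(420,316),green=(384,317),black=(468,344))}
P={}
for n in px:
    f=np.load(n+"0.npz"); m=masks(f)
    for k,(u,v) in px[n].items():
        c,a=blob(f,m[k],u,v,14); z=.165 if k=="black" else .094
        p=ray(f,*c,z); P[n,k]=p
        # depth check
        q=f["range_z"][int(c[1]),int(c[0])]; R=cv2.Rodrigues(f["rvec"])[0]
        w=R.T@(q*np.linalg.inv(f["mtx"])@[c[0],c[1],1]-np.ravel(f["tvec"]))
        print(n,k,c.round(1),a,p.round(4),"depth pt",w.round(4))
for n in px:
    D=np.array([P[n,k][:2] for k in("white","red","yellow","green")])
    g=lambda x:(x[:2]+.15*np.c_[np.cos(x[2]+.45*np.arange(4)),np.sin(x[2]+.45*np.arange(4))]-D).ravel()
    s=least_squares(g,[D[0,0]+.1,D[0,1]-.05,2.5],loss="soft_l1",f_scale=.003); print(n,"pin,angle",s.x.round(4),"res",s.fun.round(4))
    x=s.x; print(" grip exp",(x[:2]+.105*np.array([np.cos(x[2]),np.sin(x[2])])).round(4))
E
```

```text
top white [137.3 286.2] 131 [0.5334 0.2872 0.094 ] depth pt [0.5333 0.2871 0.0943]
top red [173.8 293.5] 169 [0.5149 0.2231 0.094 ] depth pt [0.5142 0.2223 0.0976]
top yellow [211.1 284.2] 169 [0.5258 0.157  0.094 ] depth pt [0.5263 0.1575 0.0914]
top green [241.  260.5] 165 [0.5642 0.1021 0.094 ] depth pt [0.5636 0.1018 0.097 ]
top black [138.6 256. ] 319 [0.5708 0.2626 0.165 ] depth pt [0.5684 0.2597 0.1747]
scene white [483.1 349.3] 64 [0.5307 0.2865 0.094 ] depth pt [0.546  0.2897 0.1134]
scene red [454.5 327.5] 130 [0.5134 0.2223 0.094 ] depth pt [0.5171 0.2234 0.0985]
scene yellow [419.8 315.9] 124 [0.524  0.1558 0.094 ] depth pt [0.5271 0.157  0.0978]
scene green [384.2 316.9] 126 [0.5629 0.1012 0.094 ] depth pt [0.5644 0.1019 0.0961]
scene black [467.5 343.9] 396 [0.5908 0.2723 0.165 ] depth pt [0.5876 0.2715 0.1609]
top pin,angle [0.6645 0.214  2.6314] res [ 0.0002  0.0001 -0.0001 -0.0002 -0.0001 -0.0001  0.0001  0.0002]
 grip exp [0.5728 0.2652]
scene pin,angle [0.6625 0.2138 2.637 ] res [ 0.0005 -0.0002 -0.0007 -0.0003  0.0001  0.0002  0.0001  0.0004]
 grip exp [0.5706 0.2645]
```

Both views fit the four discs (150 mm radius, 0.45 rad spacing) to under 1 mm and agree on the pin to 2 mm. The grip is where the geometry puts it. Next I plan the arc with tangential jaws, check the IK, and grasp.

```bash
cat >> h.py <<'E'
PIN=np.array([.6635,.2139]); A0=2.634; AG=A0+1.35
def pos(a,z,rad=.105): return [PIN[0]+rad*np.cos(a),PIN[1]+rad*np.sin(a),z]
def ori(a,k):  # jaws tangential, tool down
    y=a+np.pi/2+k*np.pi; c,s=np.cos(y),np.sin(y)
    return cv2.Rodrigues(np.array([[c,s,0],[s,-c,0],[0,0,-1.]]))[0].ravel()
E
python3 - <<'E'
from h import *
from plant import r,hand,optics
ok={}
for k in(0,1):
    q=[r.solve_ik(pos(a,.153),ori(a,k)) for a in np.linspace(A0,AG,4)]
    print(k,[None if x is None else np.round(x,2).tolist() for x in q])
    if all(x is not None for x in q): ok[k]=max(abs(np.array(x)[5]) for x in q)
k=min(ok,key=ok.get); print("k",k); open("k","w").write(str(k))
hand.command_gripper(.065)
r.move_to(pos(A0,.26),ori(A0,k))
f=optics.grab_frame("wrist"); cv2.imwrite("pics/w1.png",f["img"])
print(r.movel(pos(A0,.134),vel=.1,contact_N=8))
s=r.observe();print(s["time_s"],np.round(s["tcp_pos"],4),np.round(s["contact_force"],1))
E
```

```text
0 [[0.35, 0.11, 1.74, -0.0, 1.29, 2.43], [0.29, 0.05, 1.81, -0.0, 1.29, 1.91], [0.21, 0.03, 1.83, -0.0, 1.28, 1.39], [0.14, 0.07, 1.79, -0.0, 1.29, 0.86]]
1 [[0.35, 0.11, 1.74, 0.0, 1.29, -0.71], [0.29, 0.05, 1.81, -0.0, 1.29, -1.23], [0.21, 0.03, 1.83, -0.0, 1.28, -1.76], [0.14, 0.07, 1.79, -0.0, 1.29, -2.28]]
k 1
False
3.9083 [0.5724 0.2652 0.1351] [-0.1  0.4 -0.2]
```

View pics/w1.png

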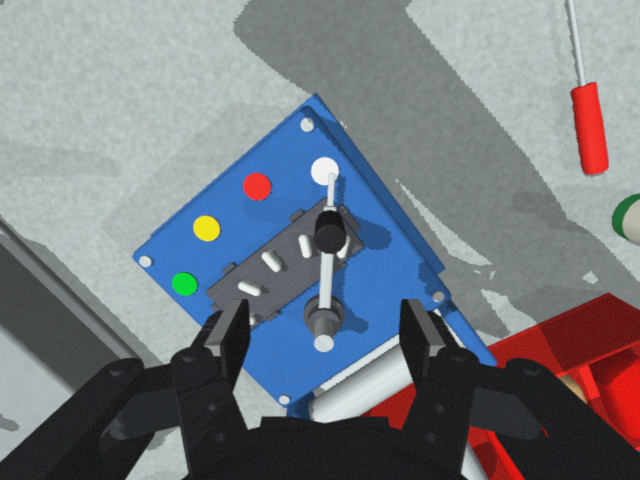

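The wrist view from above shows the black grip at (330,230), centred between the jaws (midline about x = 325). The lever is in the white notch and the green disc is at (185,284). The descent met no contact, so I close and lift.

Run:
```python
from h import *
from plant import r,hand,optics
def st(t):
    s=r.observe();print(t,round(s["time_s"],2),np.round(s["tcp_pos"],4),np.round(s["contact_force"],1),"open",round(s["opening"],4))
hand.command_gripper(0,squeeze=45); st("grip")
p=r.observe()["tcp_pos"]
r.movel([p[0],p[1],p[2]+.022],vel=.08); st("lift")
f=optics.grab_frame("wrist"); cv2.imwrite("pics/w2.png",f["img"])
```

```text
grip 4.38 [0.5719 0.2652 0.1347] [-1.4  1.   2.7] open 0.0226
lift 4.82 [0.5721 0.2652 0.157 ] [ 1.7 -1.  -3. ] open 0.0222
```

View pics/w2.png

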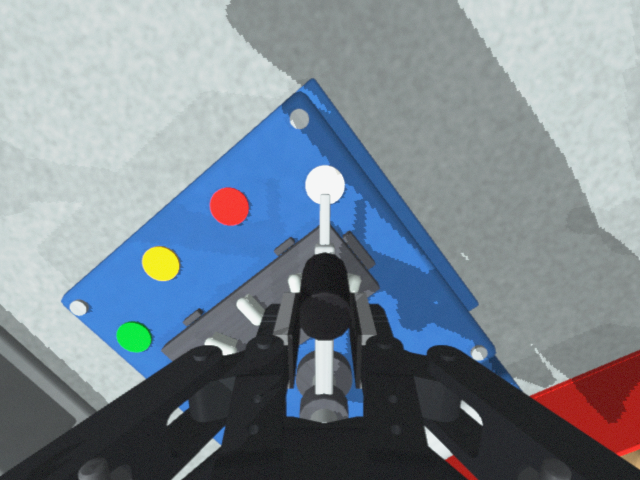

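The pointer tip (325,195) sits over the white disc and the grip is held between the pads. The load is about 3 N, matching the lever's weight, so it has lifted. Now I swing it round to green.

Run:
```python
from h import *
from plant import r,hand,optics
k=int(open("k").read())
def st(t):
    s=r.observe();print(t,round(s["time_s"],2),np.round(s["tcp_pos"],4),np.round(s["contact_force"],1),"open",round(s["opening"],4))
for i,a in enumerate(np.linspace(A0,AG,10)[1:]):
    if r.movel(pos(a,.157),ori(a,k),vel=.06,contact_N=25): st("STOP"); break
    st(i)
f=optics.grab_frame("wrist"); cv2.imwrite("pics/w3.png",f["img"])
```

```text
0 5.28 [0.5652 0.2504 0.1567] [ 2.5 -0.8 -4.4] open 0.0221
1 5.69 [0.5608 0.2357 0.1569] [ 3.1 -1.  -3.6] open 0.0222
2 6.1 [0.5586 0.2202 0.1569] [ 0.9 -1.1 -3.9] open 0.0223
3 6.51 [0.5588 0.2045 0.1569] [ 0.7 -0.5 -3.7] open 0.0221
4 6.92 [0.5612 0.189  0.1568] [-0.1 -0.5 -3.7] open 0.022
5 7.33 [0.566  0.1739 0.1567] [-1.1 -2.2 -3.4] open 0.0222
6 7.73 [0.573  0.1597 0.1567] [-1.9 -2.6 -2.6] open 0.022
7 8.14 [0.5821 0.1465 0.1566] [-3.9 -4.  -3.4] open 0.0221
8 8.55 [0.593  0.1348 0.1565] [-3.2 -4.8 -4. ] open 0.022
```

View pics/w3.png

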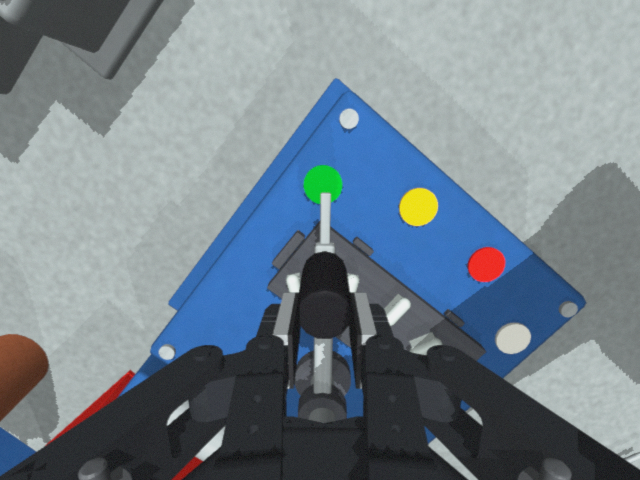

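The pointer (325,195) now lies over the green disc (323,185). I lower, release, back off straight up and check.

Run:
```python
from h import *
from plant import r,hand,optics
def st(t):
    s=r.observe();print(t,round(s["time_s"],2),np.round(s["tcp_pos"],4),np.round(s["contact_force"],1),"open",round(s["opening"],4))
p=r.observe()["tcp_pos"]
print(r.movel([p[0],p[1],.1355],vel=.06,contact_N=10)); st("down")
hand.command_gripper(.065); st("open")
r.movel([p[0],p[1],.26],vel=.15); r.wait(.3); st("up")
for n in("wrist","top"):
    f=optics.grab_frame(n); cv2.imwrite(f"pics/{n}4.png",f["img"]); np.savez(n+"4.npz",**f)
```

```text
False
down 9.11 [0.5928 0.1348 0.1356] [-2.4 -4.  -2.7] open 0.0225
open 9.59 [0.5933 0.1352 0.136 ] [-0.7 -0.4  0.4] open 0.0652
up 10.88 [0.5927 0.1348 0.2591] [-0.3  0.2  0. ] open 0.0648
```

View pics/wrist4.png

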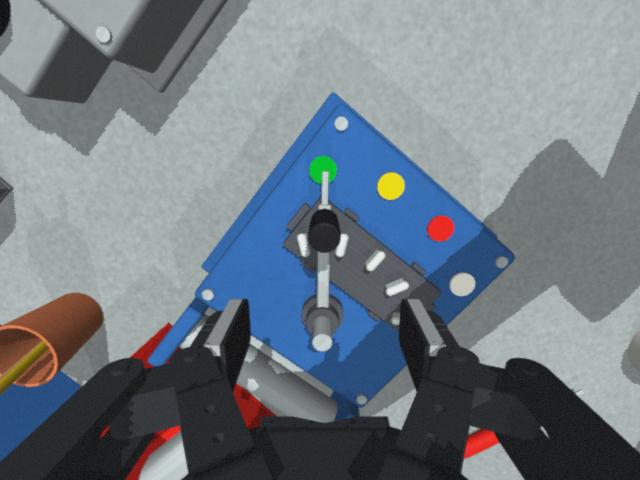

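The released lever lies between the teeth at (305,245) and (342,245), with its tip at (325,173) on the green disc. I check the grip-top height by depth (0.172 when down) and the tip distance, then hand in.

Run:
```python
from h import *
f=np.load("wrist4.npz"); R=cv2.Rodrigues(f["rvec"])[0]
def zs(u,v,k=3):
    o=[]
    for y in range(v-k,v+k+1):
        for x in range(u-k,u+k+1):
            o.append((R.T@(f["range_z"][y,x]*np.linalg.inv(f["mtx"])@[x,y,1]-np.ravel(f["tvec"])))[2])
    return np.median(o).round(4)
print("grip z samples",[(v,zs(324,v,2)) for v in range(214,250,4)],"arm z",zs(323,275,2),"disc z",zs(318,166,2))
c,_=blob(f,masks(f)["green"],323,170,20)
print("tip",ray(f,325,173,.111).round(4),"green",ray(f,*c,.094).round(4),"expected",np.round(pos(AG,.094,.15),4))
t=np.load("top4.npz");t0=np.load("top0.npz")
print("clamp px",blob(t0,masks(t0)["red"],444,288,16)[0],blob(t,masks(t)["red"],444,288,16)[0])
```

```text
grip z samples [(214, np.float64(0.1441)), (218, np.float64(0.1596)), (222, np.float64(0.1708)), (226, np.float64(0.1733)), (230, np.float64(0.1731)), (234, np.float64(0.1732)), (238, np.float64(0.1731)), (242, np.float64(0.1731)), (246, np.float64(0.1731))] arm z 0.1173 disc z 0.0981
tip [0.5623 0.1043 0.111 ] green [0.5624 0.1006 0.094 ] expected [0.5636 0.102  0.094 ]
clamp px [443.65263158 287.03157895] [443.66666667 286.95698925]
```

The grip top is at 0.173 m (0.172 when fully down), the tip is about 4 mm from the disc centre, and the clamp grip hasn't moved.

```bash
python3 -c "
from plant import r,sign_off
print(r.observe()['time_s']); print(sign_off())"
```

```text
10.975
the job is handed in; nothing more can be done
None
```

The feed lever is down in the green notch and the job is handed in, at about 11 s of the 34 s allowed. I gripped the black post with the jaws tangential, lifted it 22 mm and swung it 1.35 rad anticlockwise. I then lowered it, let go and backed off straight up.

**Last checks:**
- **Lever position:** the pointer tip is about 4 mm from the green disc's centre, against a limit of 20 mm.
- **Lever height:** the grip top reads 0.173 m, against 0.172 m when fully down. That is within the camera's accuracy. I did not measure the tip's own height; spot depth readings on the arm and disc came out 1–4 mm high.
- **Clamp stand:** its red grip moved by less than 0.1 pixel in the top view.
- **Contact:** the gripper is clear, with about 0 N on the tool.

One reading disagreed: the gripper showed an opening of 22 mm on the 26 mm post. I put that down to the pads giving; the grip held throughout. I did not measure the lever's speed after release.

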